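Show which cabinet foot to swap, and for which spare

ROBOT

A 6-joint arm with a two-finger parallel gripper is mounted at the origin on the work surface. World frame = base frame: x ahead of the robot, y to its left, z up, the work surface at z = 0. Lengths are in mm, angles in rad, forces in N, time in s.
With the tool pointing down it reaches from about 325 to 775 mm from the base axis. Payload 5.5 kg.
Tool frame: the origin (TCP) lies between the finger pads, 19 mm behind the fingertips; this is the grasp point; z points along the fingers, y is the line along which they close (so a half turn about z gives the same grasp; the last joint's range is limited). The gripper opens to 85 mm and grips with 20 to 120 N. Pads are 22 mm wide; open, the fingers measure 114 mm over their backs; the gripper's body (76 mm by 85 mm) begins 54 mm behind the grasp point. The pads swing forward as they close: fully open they stand 13 mm farther back than shut.
Start: joints at [1.248, 0.091, 1.231, -0, 1.82, -0.057], TCP at [157.613, 578.943, 249.975] pointing down, gripper open.
Joint ranges: [-2.87, 2.87], [-0.86, 2.18], [0.17, 2.46], [-1.51, 4.65], [0.06, 2.69], [-2.65, 2.65]. Speed limits (rad/s): [2.57, 2.57, 3.01, 3.14, 3.14, 3.14].

INTERFACE

Orientations are given as a 3x3 rotation matrix whose columns are the frame's x, y, z axes.
In Python, from workcell import robot gives the robot as it stands.
- The arm moves only by the tool apply_moves, never from a script. Its arguments are lists of equal length, an entry for each row: "linear": the shift along the world's x, y, z in m, a list of three; "twist": the turn, a rotation vector about the world's x, y, z in rad, a list of three; "jaw": the closure, from 0 (fully open) to 1 (shut). A call has 1 to 20 rows; each row shifts and turns the commanded pose from where the row before left it; what a row does not reach is not made up. A row lasts 1/12 s, in which the tool goes at most 41.7 mm and 7.16 degrees, less where a joint would pass 70% of its speed; a pose out of reach is approached as far as the arm can. A call is refused whole if a number of a shift passes 0.0417 or a number of a turn 0.125, either way. A call with a gripper value outside its range is refused whole. The fingers move at their own pace and stop on an object; the grip force is fixed at half the most. Time passes only in rows, so rows that do not move let the fingers close. It gives the time, the measured TCP pose, the force, the opening and the grip force at its end, in the units of the state.
- robot.read_state(): the state, without advancing time (a new reading comes with each control period).
- robot.capture(name): name is "side" or "top"; returns a dict with "image" (420x560x3 uint8, red, green, blue), "camera_matrix" (3x3 intrinsics, pixels), "cam_to_world" (4x4, takes a point from camera to world coordinates). Camera axes: x right, y down, z forward; pixel columns grow to the right and rows downward; lengths in mm; the calibration is good to about 2 mm. A picture is of the moment at which its call begins. There is no depth.
- robot.close_job(): hands the job in; it is judged then, once.
The state is a dict: "time_s": time; "qpos": joint angles; "joint_vel": joint speeds; "joint_efforts": joint torques, N m; "eef_pos": TCP position; "tcp_rot": TCP orientation; "contact_force": force on the tool from outside, world axes, zero at the start; "moment": the same for the moment, N m; "finger_gap": finger opening in mm; "grasp_force": force on a finger pad.
Only numpy, scipy, OpenCV 4.12 (cv2) and the standard library are available. Lean on these libraries where they do the work, as an engineer would, in place of code of your own. Each camera call takes 0.05 s, during which the arm holds its last target. There are 200 camera calls.

TASK

Show a workmate the swap on the upturned white cabinet base, where one of the four wooden feet does not match the other three: first point down at that odd foot, fingertips about two or three centimetres above the middle of its top, and hold for two seconds. Then rise and in the same way point at the one loose spare on the bench that matches the other three feet, hold for two seconds, and finish still pointing at it. Touch and move nothing, and on the way do not bring the fingertips down close over any other foot or spare.

Things in the scene. Friction and masses are not known exactly. Their poses are not given: they have to be found in the camera images.
- foot_odd_top (a point): The foot on the panel that does not match: a square wooden block, 42 x 42 mm, 70 mm tall, fixed at one of the panel's four corners (any of them), with its sides parallel to the panel's. The point is the centre of its flat top; the point's z axis points up. Top 88 mm above the bench.
- foot_a_top (a point): One of the three matching feet on the panel: a round tapered wooden foot, 70 mm tall, 44 mm wide where it meets the panel and 24 mm at its top, fixed at a corner. The point is the centre of its flat top; the point's z axis points up. Top 88 mm above the bench.
- foot_b_top (a point): One of the three matching feet on the panel: a round tapered wooden foot, 70 mm tall, 44 mm wide where it meets the panel and 24 mm at its top, fixed at a corner. The point is the centre of its flat top; the point's z axis points up. Top 88 mm above the bench.
- foot_c_top (a point): One of the three matching feet on the panel: a round tapered wooden foot, 70 mm tall, 44 mm wide where it meets the panel and 24 mm at its top, fixed at a corner. The point is the centre of its flat top; the point's z axis points up. Top 88 mm above the bench.
- spare_tapered_top (a point): The right spare: a loose round tapered wooden foot just like the three matching ones, standing wide end down on the bench, 70 mm tall, 44 mm wide at the bottom and 24 mm at the top. The point is the centre of its flat top; the point's z axis points up.
- spare_square_top (a point): A wrong spare: a loose square wooden block foot, 42 x 42 mm, 70 mm tall, standing on the bench. The point is the centre of its flat top; the point's z axis points up.
- spare_bun_top (a point): A wrong spare: a loose squat round bun foot of wood, 58 mm across, 42 mm tall, standing on the bench. The point is the centre of its flat top; the point's z axis points up.
- spare_straight_top (a point): A wrong spare: a loose straight round wooden foot, 40 mm across, 70 mm tall, standing on the bench. The point is the centre of its flat top; the point's z axis points up.
- panel: The white cabinet base, 210 x 260 x 18 mm, lying underside up on the bench to the robot's left and fixed there. Origin at the centre of its lower face, x and y along its 210 and 260 mm sides; the feet's centres are at x = +-75, y = +-100 mm. Nearer the robot, outside the work, lie three more loose bystanders to leave alone, at most 65 mm tall (a tape measure, a cork sanding block, a flat tin).
- mount_plate: Bystander: a steel foot-mounting plate, 40 x 40 x 5 mm, lying between the spares. Origin at the centre of its underside.
- screwdriver: Bystander: a screwdriver, 180 mm long, lying on the panel between the feet, under 40 mm thick. Its x axis runs along it.
- glue: Bystander: a white glue bottle, 54 mm across, 130 mm tall, standing on the bench to the left of the panel. Origin under its centre.
- hammer: Bystander: a hammer lying on the bench beyond the panel, its x axis along the handle.
Things that resemble listed ones, but are neither listed nor needed, are in the scene too. What is shaped like the part that bears spare_tapered_top but pink, red or yellow is not meant.

How it is judged:
By the outcome, as a careful person would: the job done as asked, in the order asked, and still so for the second after the job is handed in, with the robot touching nothing.
It also fails if it takes over 40 s, if anything falls off the work surface, if the arm or the gripper's body presses on something with over 40 N, if the wrist force passes 120 N, or if a joint passes its speed limit or range.

## Working session

There is one attempt and no reset: what is moved stays moved. The work goes in short steps, Python scripts to look and compute and a tool call to move; the robot and the scene stay as the last step left them, time stands still between calls to the robot, and variables do not carry over. Pictures are saved under pics/ and viewed, at most 10 in all, crops included, and the job is handed in when it is done.

Besides the shell and the picture viewer there is one more tool, called after "Emit:" as name(argument=value, ...), one argument or row to a line, values as JSON. apply_moves: Moves the arm, as the interface text tells. Its arguments: {"type":"object","properties":{"linear":{"type":"array","items":{"type":"array","items":{"type":"number"}}},"twist":{"type":"array","items":{"type":"array","items":{"type":"number"}}},"jaw":{"type":"array","items":{"type":"number"}}},"required":["linear","twist","jaw"]}

```bash
mkdir -p pics
python3 - <<'E'
from workcell import robot
import cv2,pickle
d={}
for n in("top","side"):
    c=robot.capture(n);d[n]=c
    cv2.imwrite(f"pics/{n}0.png",cv2.resize(c["image"][:,:,::-1],(800,600),interpolation=cv2.INTER_CUBIC))
    print(c["camera_matrix"],c["cam_to_world"])
pickle.dump(d,open("c0.pkl","wb"))
s=robot.read_state();print(s)
E
```

```text
[[486.03255636   0.         278.15236843]
 [  0.         486.03255636 207.64079698]
 [  0.           0.           1.        ]] [[-6.58139783e-03 -9.97563490e-01  6.94533588e-02  4.94062027e+02]
 [-9.99533992e-01  4.49227079e-03 -3.01930037e-02  7.29383224e+01]
 [ 2.98074349e-02 -6.96197052e-02 -9.97128183e-01  1.15065577e+03]
 [ 0.00000000e+00  0.00000000e+00  0.00000000e+00  1.00000000e+00]]
[[445.92204061   0.         287.76824289]
 [  0.         445.92204061 200.53732466]
 [  0.           0.           1.        ]] [[ 8.60473349e-01 -2.48519429e-01  4.44773774e-01  7.07199999e+01]
 [-5.09371608e-01 -4.38862528e-01  7.40229860e-01 -7.91612277e+02]
 [ 1.12330406e-02 -8.63503199e-01 -5.04218250e-01  6.54060656e+02]
 [ 0.00000000e+00  0.00000000e+00  0.00000000e+00  1.00000000e+00]]
{'time_s': 0.1, 'qpos': array([ 1.24833907e+00,  9.17981715e-02,  1.23179711e+00,  9.58480251e-06,
        1.81979852e+00, -5.66804708e-02]), 'joint_vel': array([ 0.00079881, -0.00030459, -0.00437323, -0.00047635,  0.00051438,
       -0.00034204]), 'joint_efforts': array([ 2.08663878e-03, -4.60220110e+01, -4.19216859e+01, -9.34951231e-05,
        1.06435895e-02,  7.37236661e-06]), 'eef_pos': array([157.51091585, 578.72141628, 248.93729803]), 'tcp_rot': array([[-9.64889349e-01,  2.62656064e-01, -5.79590729e-04],
       [ 2.62656679e-01,  9.64887849e-01, -1.70537202e-03],
       [ 1.11313751e-04, -1.79772867e-03, -9.99998378e-01]]), 'contact_force': array([ 0.10859753, -0.98724949, -0.67895662]), 'moment': array([-0.0140505 , -0.00029553,  0.03420011]), 'grasp_force': 0.0, 'finger_gap': 85.02221958507717}
```

View pics/top0.png

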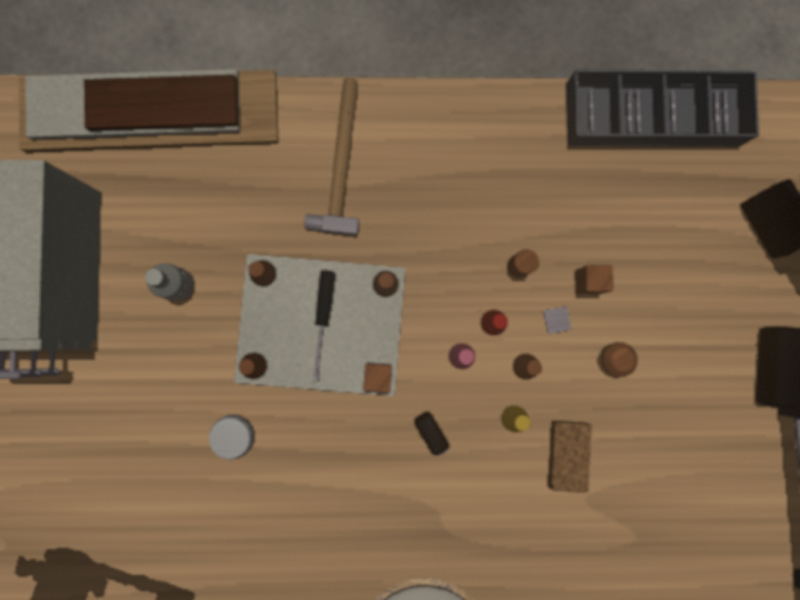

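View pics/side0.png

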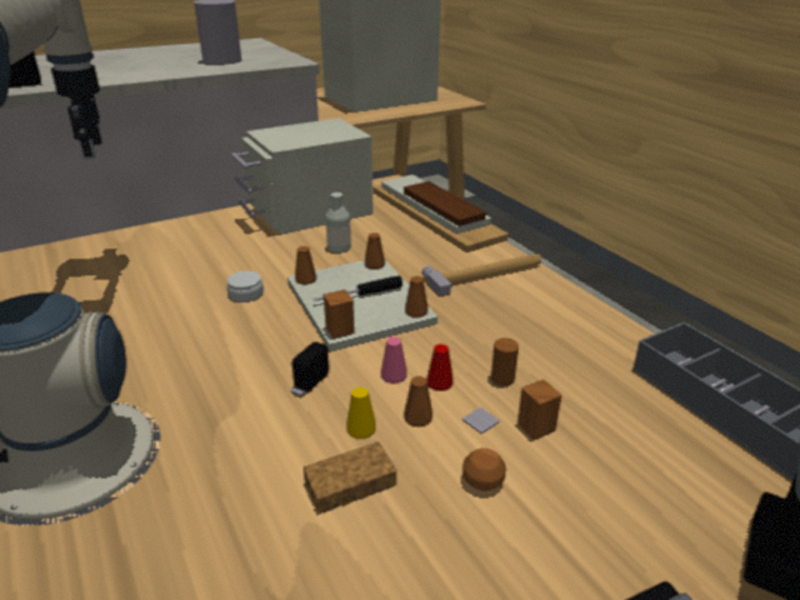

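The top view shows the odd square foot near (377,378) in the 800x600 picture, on the panel's near-right corner. The brown tapered spare is near (530,367). In the side view they are at (338,300) and (419,380). Next I'll zoom in to pick out the top faces.

```bash
cat > h.py <<'E'
import numpy as np,pickle,cv2
d=pickle.load(open("c0.pkl","rb"))
def ray(n,u,v):
    c=d[n];T=c["cam_to_world"];r=T[:3,:3]@np.linalg.inv(c["camera_matrix"])@[u,v,1];return T[:3,3],r
def onz(n,u,v,z):
    o,r=ray(n,u,v);return o+r*(z-o[2])/r[2]
def proj(n,p):
    c=d[n];T=c["cam_to_world"];q=c["camera_matrix"]@(T[:3,:3].T@(np.array(p)-T[:3,3]));return q[:2]/q[2]
E
python3 - <<'E'
from h import *
out=[]
for n,u,v in(("top",377,378),("top",527,366),("side",338,310),("side",419,395)):
    u=int(u*.7);v=int(v*.7);im=d[n]["image"][v-22:v+22,u-22:u+22]
    print(n,u-22,v-22)
    z=cv2.resize(im[:,:,::-1],None,fx=8,fy=8,interpolation=cv2.INTER_NEAREST)
    z=cv2.convertScaleAbs(z,alpha=1.6)
    z=z[:296]
    for k in range(0,44,5):
        cv2.putText(z,str(k),(k*8,8),0,.3,(255,255,255),1);cv2.putText(z,str(k),(0,k*8+8),0,.3,(255,255,255),1)
    out.append(z)
cv2.imwrite("pics/z1.png",np.vstack([np.hstack(out[:2]),np.hstack(out[2:])]))
E
```

```text
top 241 242
top 346 234
side 214 195
side 271 254
```

View pics/z1.png

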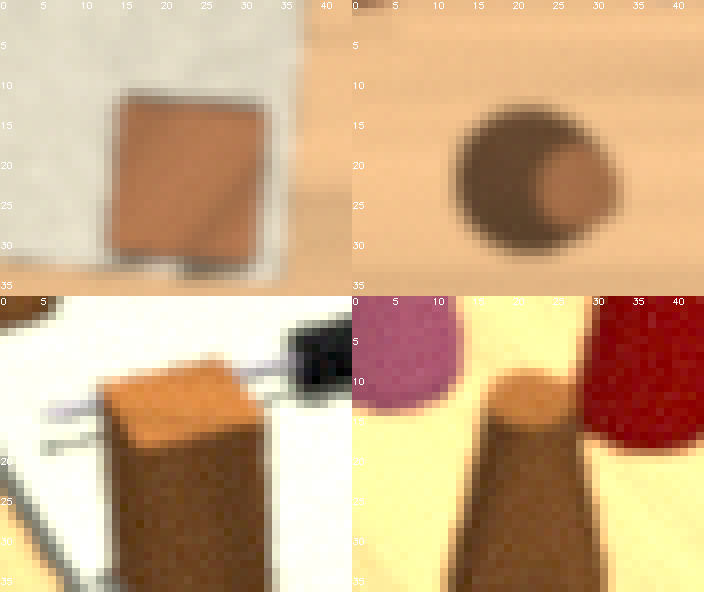

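The crops show each top face clearly: square top centred near crop pixel (23,21) in the top view and (23,13) in the side view, tapered top near (28,23) and (22,12). I'll mask these faces and triangulate.

Run:
```python
from h import *
S={"odd":(88,("top",241+22,242+18),("side",214+23,195+13)),"tap":(70,("top",346+28,234+23),("side",271+22,254+12))}
for k,(z,*vs) in S.items():
    R=[]
    for n,u,v in vs:
        im=d[n]["image"].astype(int);hsv=cv2.cvtColor(d[n]["image"],cv2.COLOR_RGB2HSV)
        ref=np.median(im[v-1:v+2,u-1:u+2].reshape(-1,3),0)
        m=((abs(im-ref).max(2)<24)&(hsv[...,1]>ref.ptp() *0 + 105)).astype(np.uint8) if False else (abs(im-ref).max(2)<22).astype(np.uint8)
        _,l,st,ce=cv2.connectedComponentsWithStats(m,connectivity=4);i=l[v,u]
        c=cv2.minAreaRect(np.argwhere(l==i)[:,::-1].astype(np.float32))
        print(k,n,ref,st[i],ce[i].round(1),c,"on z:",onz(n,*ce[i],z).round(1)[:2]);R.append(ray(n,*ce[i]))
    A=[];b=[]
    for o,r in R:
        r=r/np.linalg.norm(r);P=np.eye(3)-np.outer(r,r);A.append(P);b.append(P@o)
    p=np.linalg.solve(sum(A),sum(b));print(k,"tri",p.round(1))
# panel check
```

```text
odd top [112.  75.  51.] [255 254  19  22 353] [264.  264.1] ((263.96722412109375, 264.36065673828125), (17.926074981689453, 20.098934173583984), 5.19442892074585) on z: [445.3  72.4]
odd side [140.  90.  45.] [227 204  20  10 121] [236.2 208. ] ((236.3902130126953, 207.98780822753906), (7.962106227874756, 17.949661254882812), 77.90524291992188) on z: [441.9  70.2]
odd tri [444.3  72.9  85.9]
tap top [103.  69.  45.] [369 250  10  14  92] [373.7 256.8] ((374.0000305175781, 257.0000305175781), (9.899494171142578, 9.899495124816895), 45.0) on z: [ 458.7 -172. ]
tap side [126.  79.  41.] [288 264  11   6  54] [293.2 266.4] ((293.0, 266.5), (5.0, 10.0), 90.0) on z: [ 457.7 -172.9]
tap tri [ 458.4 -172.1   69.2]
```

Emit:
apply_moves(
  linear=[
    [0.008, -0.0141, 0],
    [0.008, -0.0141, 0],
    [0.0159, -0.0281, 0],
    [0.0159, -0.0281, 0],
    [0.0159, -0.0281, 0],
    [0.0159, -0.0281, 0],
    [0.0159, -0.0281, 0],
    [0.0159, -0.0281, 0],
    [0.0159, -0.0281, 0],
    [0.0159, -0.0281, 0],
    [0.0159, -0.0281, 0],
    [0.0159, -0.0281, 0],
    [0.0159, -0.0281, 0],
    [0.0159, -0.0281, 0],
    [0.0159, -0.0281, 0],
    [0.0159, -0.0281, 0],
    [0.0159, -0.0281, 0],
    [0.0159, -0.0281, 0],
    [0.008, -0.0141, 0],
    [0.008, -0.0141, 0],
  ],
  twist=[
    [0, 0, 0],
    [0, 0, 0],
    [0, 0, 0],
    [0, 0, 0],
    [0, 0, 0],
    [0, 0, 0],
    [0, 0, 0],
    [0, 0, 0],
    [0, 0, 0],
    [0, 0, 0],
    [0, 0, 0],
    [0, 0, 0],
    [0, 0, 0],
    [0, 0, 0],
    [0, 0, 0],
    [0, 0, 0],
    [0, 0, 0],
    [0, 0, 0],
    [0, 0, 0],
    [0, 0, 0],
  ],
  jaw=[1, 1, 1, 1, 1, 1, 1, 1, 1, 1, 1, 1, 1, 1, 1, 1, 1, 1, 1, 1],
)

```text
time_s: 1.77
eef_pos: [444.4, 71.3, 249.4]
tcp_rot: [[-0.964, 0.265, -0.001], [0.265, 0.964, -0.0], [0.001, -0.0, -1.0]]
contact_force: [-0.4, -0.7, -0.4]
finger_gap: 0.0
grasp_force: 0.0
```

Emit:
apply_moves(
  linear=[
    [0, 0.001, -0.01],
    [0, 0, -0.02],
    [0, 0, -0.02],
    [0, 0, -0.02],
    [0, 0, -0.02],
    [0, 0, -0.01],
    [0, 0, 0],
    [0, 0, 0],
  ],
  twist=[
    [0, 0, 0],
    [0, 0, 0],
    [0, 0, 0],
    [0, 0, 0],
    [0, 0, 0],
    [0, 0, 0],
    [0, 0, 0],
    [0, 0, 0],
  ],
  jaw=[1, 1, 1, 1, 1, 1, 1, 1],
)

```text
time_s: 2.43
eef_pos: [443.6, 74.3, 149.7]
tcp_rot: [[-0.965, 0.262, -0.001], [0.262, 0.965, 0.0], [0.001, -0.0, -1.0]]
contact_force: [0.4, 0.3, -0.2]
finger_gap: -0.2
grasp_force: 0.0
```

Run:
```python
from workcell import robot
from h import *
c=robot.capture("side");s=robot.read_state();p=s["eef_pos"];print(p,s["finger_gap"])
t=p+19*s["tcp_rot"][:,2]
u0,v0=160,120
im=cv2.resize(c["image"][v0:v0+120,u0:u0+160,::-1],None,fx=5,fy=5,interpolation=cv2.INTER_CUBIC)
im=cv2.convertScaleAbs(im,alpha=1.6)
for q,col in((t,(0,255,0)),((444.3,72.3,88),(255,0,0)),(p,(0,0,255))):
    a=proj("side",q);print(a);cv2.circle(im,tuple(int(x) for x in (a-[u0,v0]+.5)*5),3,col,-1)
cv2.imwrite("pics/s2.png",im)
```

```text
[444.15115471  74.29614211 150.81692242] 0.09632014007071851
[235.4462238 191.4279141]
[236.69881641 207.40946526]
[235.05730645 184.45135099]
```

View pics/s2.png

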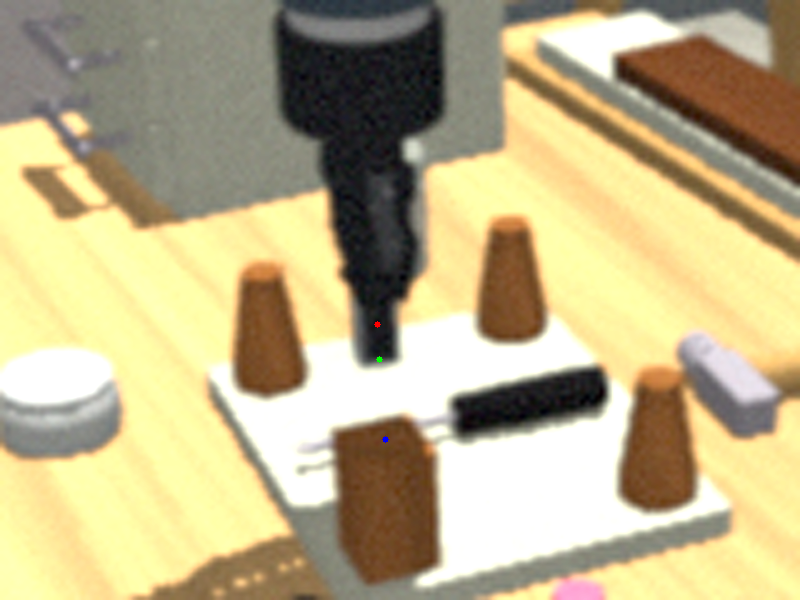

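The side view shows the shut fingertips at about (380,362) in the crop, right where 19 mm below the TCP should be. The square foot's top is below them at (385,438), so I'll descend 18 mm and hold.

Emit:
apply_moves(
  linear=[
    [0, -0.001, -0.006],
    [0, -0.001, -0.007],
    [0, 0, -0.005],
    [0, 0, 0],
    [0, 0, 0],
    [0, 0, 0],
    [0, 0, 0],
    [0, 0, 0],
    [0, 0, 0],
    [0, 0, 0],
    [0, 0, 0],
    [0, 0, 0],
    [0, 0, 0],
    [0, 0, 0],
    [0, 0, 0],
    [0, 0, 0],
    [0, 0, 0],
    [0, 0, 0],
    [0, 0, 0],
    [0, 0, 0],
  ],
  twist=[
    [0, 0, 0],
    [0, 0, 0],
    [0, 0, 0],
    [0, 0, 0],
    [0, 0, 0],
    [0, 0, 0],
    [0, 0, 0],
    [0, 0, 0],
    [0, 0, 0],
    [0, 0, 0],
    [0, 0, 0],
    [0, 0, 0],
    [0, 0, 0],
    [0, 0, 0],
    [0, 0, 0],
    [0, 0, 0],
    [0, 0, 0],
    [0, 0, 0],
    [0, 0, 0],
    [0, 0, 0],
  ],
  jaw=[1, 1, 1, 1, 1, 1, 1, 1, 1, 1, 1, 1, 1, 1, 1, 1, 1, 1, 1, 1],
)

```text
time_s: 4.15
eef_pos: [444.0, 71.9, 132.0]
tcp_rot: [[-0.965, 0.263, 0.0], [0.263, 0.965, -0.0], [-0.0, -0.0, -1.0]]
contact_force: [-0.2, 0.1, 0.6]
finger_gap: -0.4
grasp_force: 0.0
```

Emit:
apply_moves(
  linear=[
    [0, 0, 0],
    [0, 0, 0],
    [0, 0, 0],
    [0, 0, 0],
    [0, 0, 0],
    [0, 0, 0],
    [0, 0, 0],
    [0, 0, 0],
    [0, 0, 0],
    [0, 0, 0],
    [0, 0, 0],
    [0, 0, 0],
  ],
  twist=[
    [0, 0, 0],
    [0, 0, 0],
    [0, 0, 0],
    [0, 0, 0],
    [0, 0, 0],
    [0, 0, 0],
    [0, 0, 0],
    [0, 0, 0],
    [0, 0, 0],
    [0, 0, 0],
    [0, 0, 0],
    [0, 0, 0],
  ],
  jaw=[1, 1, 1, 1, 1, 1, 1, 1, 1, 1, 1, 1],
)

```text
time_s: 5.15
eef_pos: [444.0, 71.9, 132.0]
tcp_rot: [[-0.965, 0.263, -0.0], [0.263, 0.965, -0.0], [0.0, -0.0, -1.0]]
contact_force: [-0.1, -0.3, 0.5]
finger_gap: -0.0
grasp_force: 0.0
```

Emit:
apply_moves(
  linear=[
    [0, 0, 0.01],
    [0, 0, 0.02],
    [0, 0, 0.02],
    [0, 0, 0.02],
    [0, 0, 0.02],
    [0, 0, 0.01],
    [0.0006, -0.0102, 0],
    [0.0012, -0.0203, 0],
    [0.0012, -0.0203, 0],
    [0.0012, -0.0203, 0],
    [0.0012, -0.0203, 0],
    [0.0012, -0.0203, 0],
    [0.0012, -0.0203, 0],
    [0.0012, -0.0203, 0],
    [0.0012, -0.0203, 0],
    [0.0012, -0.0203, 0],
    [0.0012, -0.0203, 0],
    [0.0012, -0.0203, 0],
    [0.0006, -0.0103, 0],
    [0, 0, 0],
  ],
  twist=[
    [0, 0, 0],
    [0, 0, 0],
    [0, 0, 0],
    [0, 0, 0],
    [0, 0, 0],
    [0, 0, 0],
    [0, 0, 0],
    [0, 0, 0],
    [0, 0, 0],
    [0, 0, 0],
    [0, 0, 0],
    [0, 0, 0],
    [0, 0, 0],
    [0, 0, 0],
    [0, 0, 0],
    [0, 0, 0],
    [0, 0, 0],
    [0, 0, 0],
    [0, 0, 0],
    [0, 0, 0],
  ],
  jaw=[1, 1, 1, 1, 1, 1, 1, 1, 1, 1, 1, 1, 1, 1, 1, 1, 1, 1, 1, 1],
)

```text
time_s: 6.82
eef_pos: [457.7, -173.8, 230.5]
tcp_rot: [[-0.964, 0.265, -0.002], [0.265, 0.964, 0.0], [0.002, -0.0, -1.0]]
contact_force: [0.1, -0.4, -0.2]
finger_gap: -0.2
grasp_force: 0.0
```

Emit:
apply_moves(
  linear=[
    [0, 0, 0],
    [0, 0, -0.01],
    [0, 0, -0.02],
    [0, 0, -0.02],
    [0, 0, -0.02],
    [0, 0, -0.02],
    [0, 0, -0.015],
    [0, 0, -0.009],
    [0, 0, -0.004],
    [0, 0, 0],
    [0, 0, 0],
    [0, 0, 0],
  ],
  twist=[
    [0, 0, 0],
    [0, 0, 0],
    [0, 0, 0],
    [0, 0, 0],
    [0, 0, 0],
    [0, 0, 0],
    [0, 0, 0],
    [0, 0, 0],
    [0, 0, 0],
    [0, 0, 0],
    [0, 0, 0],
    [0, 0, 0],
  ],
  jaw=[1, 1, 1, 1, 1, 1, 1, 1, 1, 1, 1, 1],
)

```text
time_s: 7.82
eef_pos: [459.0, -171.9, 115.3]
tcp_rot: [[-0.965, 0.262, 0.002], [0.262, 0.965, -0.001], [-0.002, -0.0, -1.0]]
contact_force: [-0.1, -0.7, 0.5]
finger_gap: -0.0
grasp_force: 0.0
```

Run:
```python
from workcell import robot
from h import *
c=robot.capture("side");s=robot.read_state();p=s["eef_pos"];print(p,s["time_s"])
t=p+19*s["tcp_rot"][:,2]
u0,v0=210,190
im=cv2.resize(c["image"][v0:v0+120,u0:u0+160,::-1],None,fx=5,fy=5,interpolation=cv2.INTER_CUBIC)
im=cv2.convertScaleAbs(im,alpha=1.6)
for q,col in((t,(0,255,0)),((458.5,-172.1,70),(255,0,0))):
    a=proj("side",q);cv2.circle(im,tuple(int(x) for x in (a-[u0,v0]+.5)*5),3,col,-1)
cv2.imwrite("pics/s3.png",im)
```

```text
[ 459.03254572 -172.02509718  115.32885147] 7.8667
```

View pics/s3.png

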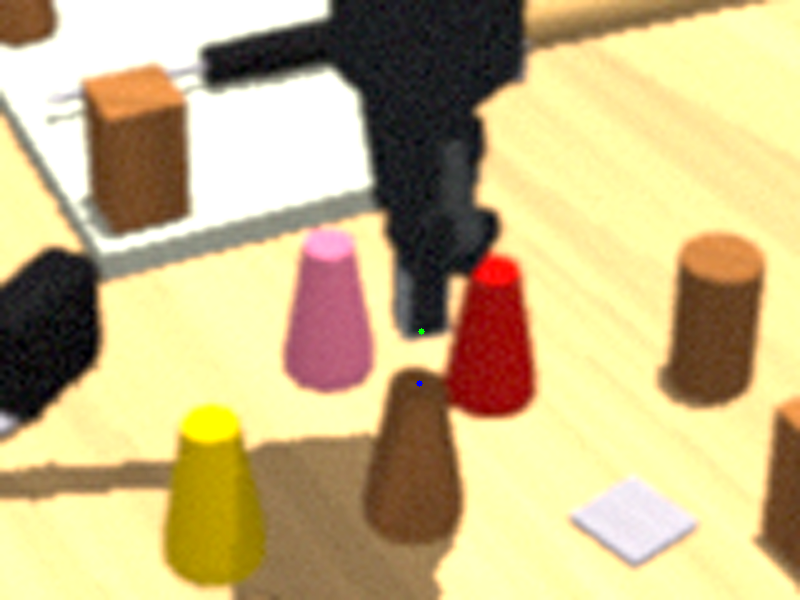

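The side view shows the fingertips at about (421,333), just above the brown tapered spare's top at (419,383). Nothing is touched, so I'll hold here.

Emit:
apply_moves(
  linear=[
    [0, 0, 0],
    [0, 0, 0],
    [0, 0, 0],
    [0, 0, 0],
    [0, 0, 0],
    [0, 0, 0],
    [0, 0, 0],
    [0, 0, 0],
    [0, 0, 0],
    [0, 0, 0],
    [0, 0, 0],
    [0, 0, 0],
    [0, 0, 0],
    [0, 0, 0],
    [0, 0, 0],
  ],
  twist=[
    [0, 0, 0],
    [0, 0, 0],
    [0, 0, 0],
    [0, 0, 0],
    [0, 0, 0],
    [0, 0, 0],
    [0, 0, 0],
    [0, 0, 0],
    [0, 0, 0],
    [0, 0, 0],
    [0, 0, 0],
    [0, 0, 0],
    [0, 0, 0],
    [0, 0, 0],
    [0, 0, 0],
  ],
  jaw=[1, 1, 1, 1, 1, 1, 1, 1, 1, 1, 1, 1, 1, 1, 1],
)

```text
time_s: 9.12
eef_pos: [458.4, -171.8, 114.0]
tcp_rot: [[-0.965, 0.263, -0.0], [0.263, 0.965, 0.0], [0.0, 0.0, -1.0]]
contact_force: [0.1, -0.8, 0.2]
finger_gap: 0.3
grasp_force: 0.0
```

Emit:
apply_moves(
  linear=[
    [0, 0, 0],
    [0, 0, 0],
    [0, 0, 0],
    [0, 0, 0],
    [0, 0, 0],
    [0, 0, 0],
    [0, 0, 0],
    [0, 0, 0],
    [0, 0, 0],
    [0, 0, 0],
    [0, 0, 0],
    [0, 0, 0],
    [0, 0, 0],
    [0, 0, 0],
    [0, 0, 0],
  ],
  twist=[
    [0, 0, 0],
    [0, 0, 0],
    [0, 0, 0],
    [0, 0, 0],
    [0, 0, 0],
    [0, 0, 0],
    [0, 0, 0],
    [0, 0, 0],
    [0, 0, 0],
    [0, 0, 0],
    [0, 0, 0],
    [0, 0, 0],
    [0, 0, 0],
    [0, 0, 0],
    [0, 0, 0],
  ],
  jaw=[1, 1, 1, 1, 1, 1, 1, 1, 1, 1, 1, 1, 1, 1, 1],
)

```text
time_s: 10.37
eef_pos: [458.4, -171.9, 114.0]
tcp_rot: [[-0.965, 0.263, -0.0], [0.263, 0.965, -0.0], [0.0, -0.0, -1.0]]
contact_force: [-0.6, 1.1, -0.2]
finger_gap: -0.2
grasp_force: 0.0
```

```bash
python3 -c "
from workcell import robot
s=robot.read_state();print(s['time_s'],s['eef_pos']);print(robot.close_job())"
```

```text
10.3667 [ 458.41159976 -171.86204836  113.95281593]
the job is handed in; nothing more can be done
None
```

The job is handed in at 10.4 s: the arm pointed at the odd square foot, then at the brown tapered spare, about 25 mm above each for over two seconds, and finished still pointing at the spare with no sign of contact.

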